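# Reset a microscope camera controller through a hidden hole

### The job

The microscope camera's controller has hung: take the reset pin out of the steel tray and use its tip to press the recessed reset switch fully down. The switch lies below a small hole somewhere along the dark floor of the wide middle channel between the cooling fins; you cannot see it, so slide the tip along the channel floor until it drops in. Then lay the pin down flat on the rubber mat without dropping it, and do not push the other lab things about.

Things in the scene. Friction and masses are not known exactly. Their poses are not given: they have to be found in the camera images.
- pin_handle (a point): Centre of the reset pin's black square handle (90 mm long, 24 x 24 mm across). On its end is a steel rod of 6 mm diameter, 50 mm long, with a rounded tip; 140 mm over all, about 60 g, balanced about 6 mm from this point towards the rod. x points along the pin to the tip; z is up at the start, when it lies on the tray's floor with its tip to the tray's +y.
- pin_tip (a point): The tip end of the pin's rod, 95 mm from pin_handle along the pin's x.
- tray: Fixed open steel tray, 116 (x) x 170 (y) mm; long side walls 35 mm high, end walls 62 mm, all 3 mm thick as is the floor; origin at the centre of its underside, y along its long side. The pin lies in it along y, between the end walls, so only a grasp from straight above is free; to hold the pin tip down, lay it on the mat and take it again with the hand tilted about 45 degrees towards the tip.
- mat: Fixed flat grey rubber mat, 240 (x) x 170 (y) x 3 mm; origin at the centre of its underside. A small cap and an objective stand near the two corners on its far (+x) side.
- controller: Fixed controller: white case, 130 (x) x 210 (y) x 45 mm high, with a black finned heat sink on top, fins along y, 25 mm high (to 70 mm above the table). Gaps between the outer fins are 5 mm wide; the middle channel is 14 mm wide. Origin at the centre of its underside.
- channel (a point): Centre of the floor of the wide middle channel in the heat sink: z up, y along the channel. The channel is 14 mm wide (x), 80 mm long (y, closed at both ends) and 25 mm deep. Across its floor is the hidden hole, 10 mm long along y and as wide as the channel, its centre anywhere from -24 to +24 mm along y. The top of the switch is 5 mm below the channel floor.
- reset_switch (a joint): Travel of the recessed reset switch: 0 untouched, 0.006 m fully down. It takes about 3 N to move and stays where it is pushed (no spring back).
- eyepiece_cap: Bystander: black cap, 36 mm across, 14 mm high, on a far corner of the mat; origin at the centre of its underside.
- objective: Bystander: steel microscope objective, 24 mm across, 42 mm high, standing on the other far corner of the mat; origin at the centre of its underside.
- slide_box: Bystander: grey slide box, 85 x 100 x 35 mm, on the far side; origin at the centre of its underside.
- dropper_bottle: Bystander: amber bottle, 34 mm across, 75 mm high, beyond the mat; origin at the centre of its underside.
- beaker: Bystander: glass beaker, 68 mm across, 90 mm high, on the far side; origin at the centre of its underside.
- specimen_jar: Bystander: glass jar, 60 mm across, 85 mm high, on the far side; origin at the centre of its underside.

How it is judged:
By the outcome, as a careful person would: the job done as asked, in the order asked, and still so for the second after the job is handed in, with the robot touching nothing.
It also fails if it takes over 72 s, if anything falls off the work surface, if the arm or the gripper's body presses on something with over 40 N, if the wrist force passes 120 N, or if a joint passes its speed limit or range.

### The arm

A 7-joint arm with a two-finger parallel gripper is mounted at the origin on the work surface. World frame = base frame: x ahead of the robot, y to its left, z up, the work surface at z = 0. Lengths are in m, angles in degrees, forces in N, time in s.
With the tool pointing down it reaches from about 0.425 to 0.875 m from the base axis. Payload 4.7 kg.
Tool frame: the origin (TCP) lies at the centre of the arm's flange, where the gripper is bolted on; the fingertips stand 182 mm ahead of it and the grasp point (between the pads) lies 164 mm ahead of it; z points along the fingers, y is the line along which they close (so a half turn about z gives the same grasp; the last joint's range is limited). The gripper opens to 87 mm and grips with 3 to 60 N. Pads are 19 mm wide; open, the fingers measure 117 mm over their backs; the gripper's body (75 mm by 190 mm) begins 51 mm behind the grasp point.
Start: joints at [66.125, 18.392, -4.016, 83.108, 1.295, 78.541, -3.26], TCP at [0.271, -0.591, 0.405] pointing down, gripper open.
Joint ranges: [-163.93, 163.93], [-17.29, 119.83], [-79.2, 71.16], [3.27, 140.29], [-89.18, 269.18], [5.43, 117.66], [-154.24, 154.24]. Speed limits (degrees/s): [147.25, 147.25, 180, 180, 180, 180, 180].

### API

Orientations are given as [roll, pitch, yaw] about the fixed x, y, z axes, in that order (R = Rz(yaw) Ry(pitch) Rx(roll)).
In Python, from cell import env gives the robot as it stands. The module is installed in compiled form; this text tells all that it offers.
- The arm moves only by the tool step_arm, never from a script. Its argument "steps" is one flat list of numbers, 5 for each row, row after row: the opening, from 0 (shut) to 1 (fully open), then the shift along the tool's x, y, z in mm, then the turn about the tool's z in degrees. In form: [grip, dx, dy, dz, roll, grip, dx, dy, dz, roll, ...]. A call has 1 to 12 rows; each row shifts and turns the commanded pose from where the row before left it, along the tool's axes as they then stand; what a row does not reach is not made up. A row lasts 1/8 s, in which the tool goes at most 62.5 mm and 10.7 degrees, less where a joint would pass 70% of its speed; a pose out of reach is approached as far as the arm can. A call with a gripper value outside its range is refused whole. The fingers move at their own pace and stop on an object; "grip_force" is the grip in N (left out, the last holds). Time passes only in rows, so rows that do not move let the fingers close. It gives the time, the measured TCP pose, the force, the opening and the grip force at its end, in the units of the state.
- env.get_obs(): the state, without advancing time (a new reading comes with each control period).
- env.read_camera(name): name is "side" or "top" or "wrist"; returns a dict with "image" (384x512x3 uint8, red, green, blue), "camera_matrix" (3x3 intrinsics, pixels), "R" (3x3) and "t" (3): a world point X has camera coordinates R X + t. Camera axes: x right, y down, z forward; pixel columns grow to the right and rows downward; lengths in m; the calibration is good to about 2 mm. A picture is of the moment at which its call begins. There is no depth.
- env.sign_off(): hands the job in; it is judged then, once.
The state is a dict: "time_s": time; "qpos": joint angles; "joint_velocities": joint speeds; "effort": joint torques, N m; "tool_pos": TCP position; "tool_rot": TCP orientation; "force": force on the tool from outside, world axes, zero at the start; "wrist_torque": the same for the moment, N m; "grip_width": finger opening in m; "grasp_force": force on a finger pad.
Only numpy, scipy, OpenCV 4.12 (cv2) and the standard library are available. Lean on these libraries where they do the work, as an engineer would, in place of code of your own. Each camera call takes 0.05 s, during which the arm holds its last target. There are 200 camera calls.

## Working session

There is one attempt and no reset: what is moved stays moved. The work goes in short steps, Python scripts to look and compute and a tool call to move; the robot and the scene stay as the last step left them, time stands still between calls to the robot, and variables do not carry over. Pictures are saved under pics/ and viewed, at most 10 in all, crops included, and the job is handed in when it is done.

Besides the shell and the picture viewer there is one more tool, called after ">>>" as name(argument=value, ...) on one line, values as JSON. step_arm: Moves the arm, as the interface text tells. Its arguments: {"type":"object","properties":{"steps":{"type":"array","items":{"type":"number"}},"grip_force":{"type":"number"}},"required":["steps"]}

```bash
mkdir -p pics; ls
python3 - <<'E'
from cell import env
import cv2, numpy as np
o=env.get_obs(); print(o)
ims=[]
for n in ["side","top"]:
    c=env.read_camera(n); print(n,c["camera_matrix"].tolist(),np.round(c["R"],4).tolist(),np.round(c["t"],4).tolist())
    cv2.imwrite(f"pics/{n}0.png",cv2.resize(c["image"][:,:,::-1],(800,600),interpolation=cv2.INTER_CUBIC))
E
```

```text
pics
{'time_s': 0.0, 'qpos': array([66.12422586, 18.4408909 , -4.0169234 , 83.17571578,  1.29530453,
       78.5404346 , -3.26066629]), 'joint_velocities': array([ 0.08700074, -0.04465265,  0.03888021, -0.01965027,  0.01732958,
        0.06882746,  0.01234845]), 'effort': array([-8.53882921e-04, -4.91287744e+01, -4.04283777e-01, -3.12528419e+01,
       -6.40770094e-02,  4.37431899e-02,  1.55858829e-04]), 'tool_pos': array([ 0.2713413 , -0.59043017,  0.40363347]), 'tool_rot': array([-1.79888226e+02,  5.61884887e-03,  2.46862628e+01]), 'force': array([0.24841828, 0.4178226 , 0.32719117]), 'wrist_torque': array([0.02769768, 0.01087581, 0.0954198 ]), 'grasp_force': 0.0, 'grip_width': 0.08672627916812407}
side [[348.1581596783971, 0.0, 260.23210754787], [0.0, 348.1581596783971, 191.9594330632257], [0.0, 0.0, 1.0]] [[0.9922, -0.1241, 0.0064], [-0.0921, -0.7684, -0.6333], [0.0835, 0.6278, -0.7739]] [-0.6396, 0.126, 0.8799]
top [[374.95469920395755, 0.0, 258.00956163373263], [0.0, 374.95469920395755, 191.2050790138926], [0.0, 0.0, 1.0]] [[-0.0248, -0.9997, -0.0003], [-0.9965, 0.0248, -0.0804], [0.0803, -0.0017, -0.9968]] [0.0398, 0.6588, 0.9684]
```

View pics/top0.png

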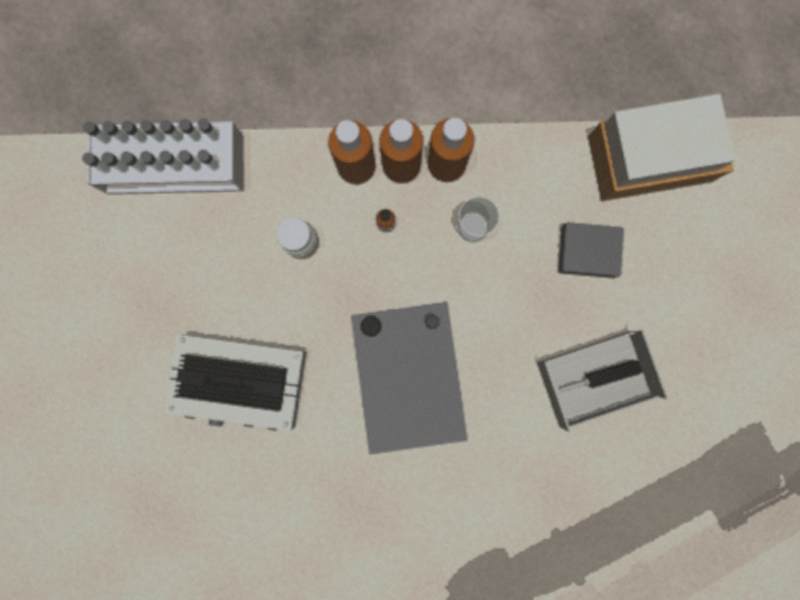

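View pics/side0.png

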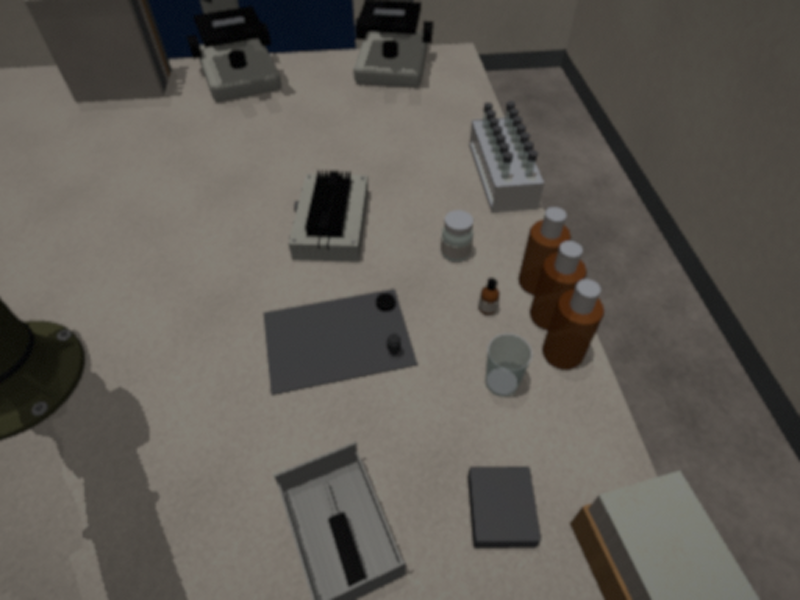

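The top view (800x600 scale) shows the pin handle at about (614,374) with its rod tip near (560,387). The mat is centred near (409,378) and the fins near (231,383). The side view agrees. Next I turn these into positions.

```bash
cat > h.py <<'E'
import numpy as np, cv2
from cell import env
def ray(c,uv,z):
    uv=np.atleast_2d(uv).astype(float); d=np.c_[uv,np.ones(len(uv))]@np.linalg.inv(c["camera_matrix"]).T@c["R"]
    o=-c["R"].T@c["t"]; return o+d*((z-o[2])/d[:,2])[:,None]
def proj(c,X):
    p=(np.atleast_2d(X)@c["R"].T+c["t"])@c["camera_matrix"].T; return p[:,:2]/p[:,2:]
def rect(c,roi,lo,hi,z):
    x0,y0,x1,y1=roi; g=cv2.cvtColor(c["image"],cv2.COLOR_RGB2GRAY)[y0:y1,x0:x1]
    cs,_=cv2.findContours(cv2.inRange(g,lo,hi),cv2.RETR_EXTERNAL,cv2.CHAIN_APPROX_NONE)
    k=max(cs,key=cv2.contourArea); b=cv2.boxPoints(cv2.minAreaRect(k))+[x0,y0]
    w=ray(c,b,z); return w.mean(0),w,cv2.contourArea(k)
def st():
    o=env.get_obs(); print("t",round(o["time_s"],2),"pos",np.round(o["tool_pos"]*1e3,1),"rot",np.round(o["tool_rot"],2),"F",np.round(o["force"],2),"M",np.round(o["wrist_torque"],2),"w",round(o["grip_width"]*1e3,1),"gf",round(o["grasp_force"],1)); return o
def totool(o,d):  # world mm -> tool mm (tool down)
    from scipy.spatial.transform import Rotation as R
    return R.from_euler("xyz",o["tool_rot"],degrees=True).inv().apply(d)
E
python3 - <<'E'
from h import *
c=env.read_camera("top")
def show(n,r):
    m,w,a=r; e=w-np.roll(w,1,0); i=np.argmax(np.linalg.norm(e,axis=1)); print(n,np.round(m*1e3,1),"area",a,"edges",np.round(np.linalg.norm(e,axis=1)*1e3),"long dir",round(np.degrees(np.arctan2(e[i,1],e[i,0])),1))
show("pin",rect(c,(373,225,414,252),0,45,.027))
show("mat",rect(c,(215,185,305,300),60,115,.003))
show("fins",rect(c,(105,220,190,268),0,45,.070))
print("cols pts",np.round(ray(c,np.array([[560,387],[588,382]])*.64,.015)*1e3))
print("tray rim guess",np.round(ray(c,np.array([[538,359],[568,429],[664,398],[640,332]])*.64,.062)*1e3))
print(np.round(ray(c,np.array([[180,335],[303,346],[294,430],[168,413]])*.64,.045)*1e3))
E
```

```text
pin [ 526.8 -325.8   27. ] area 194.5 edges [20. 90. 20. 90.] long dir -75.4
mat [527.6  18.7   3. ] area 5352.5 edges [237. 170. 238. 166.] long dir -173.6
fins [528.7 301.2  70. ] area 992.0 edges [161.  61. 162.  61.] long dir -99.5
cols pts [[ 504. -239.   15.]
 [ 511. -287.   15.]]
tray rim guess [[ 553. -193.   62.]
 [ 440. -236.   62.]
 [ 485. -394.   62.]
 [ 593. -361.   62.]]
[[607. 395.  45.]
 [584. 191.  45.]
 [447. 207.  45.]
 [480. 414.  45.]]
```

>>> step_arm(steps=[0.6,38,-15,0,0,0.6,38,-15,0,0,0.6,38,-15,0,0,0.6,38,-15,0,0,0.6,38,-15,0,0,0.6,38,-15,0,0,0.6,38,-15,0,0,0.6,38,-15,0,0,0.6,38,-13,0,0], grip_force=20)

```text
time_s: 1.27
tool_pos: [0.5273, -0.3258, 0.4045]
tool_rot: [-180.0, 0.0, 24.7]
force: [-0.4, -0.1, -0.1]
grip_width: 0.0525
grasp_force: 0.0
```

>>> step_arm(steps=[0.6,0,0,0,-10,0.6,0,0,0,-10,0.6,0,0,0,-10,0.6,0,0,0,-10,0.6,0,0,0,-10,0.6,0,0,0,-10,0.6,0,0,0,-10,0.6,0,0,0,-10,0.6,0,0,0,0])

```text
time_s: 2.4
tool_pos: [0.5265, -0.327, 0.4044]
tool_rot: [-180.0, -0.0, 104.6]
force: [-0.3, 0.1, 0.4]
grip_width: 0.0526
grasp_force: 0.0
```

Run:
```python
from h import *
o=st(); print(np.round(o["qpos"]))
c=env.read_camera("wrist")
print("cam at",-c["R"].T@c["t"],"fwd",c["R"][2])
cv2.imwrite("pics/w1.png",cv2.resize(c["image"][:,:,::-1],(640,480)))
print(proj(c,[[.5268,-.3258,.027]]))
```

```text
t 2.4 pos [ 526.5 -327.   404.4] rot [-1.7998e+02 -3.0000e-02  1.0457e+02] F [-0.27  0.14  0.35] M [ 0.01 -0.07 -0.03] w 52.6 gf 0.0
[ 50.  17. -25.  87.   7.  78.  39.]
cam at [ 0.50604503 -0.25070557  0.386031  ] fwd [ 0.07111502 -0.27697742 -0.95824118]
[[256.67934456 171.15649102]]
```

View pics/w1.png

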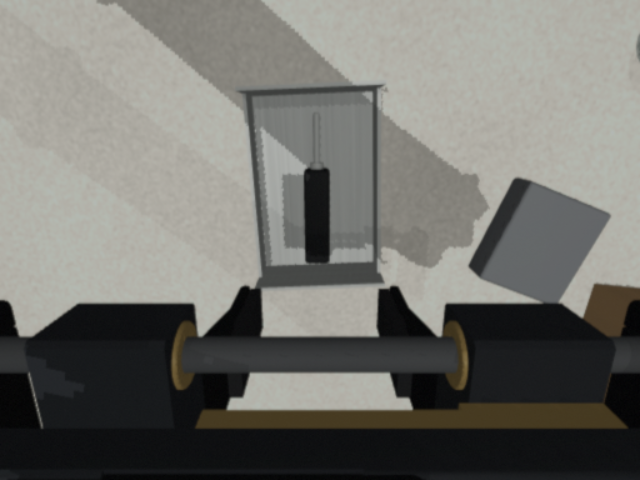

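The wrist view shows the pin straight in the image: handle from (317,167) to (317,263), tip at (317,113), and its tail close to the near end wall. Next I measure it precisely.

Run:
```python
from h import *
o=st(); c=env.read_camera("wrist")
m,w,a=rect(c,(225,120,285,211),0,40,.027); print(np.round(m*1e3,1),np.round(w*1e3,1),a)
e=w-np.roll(w,1,0); print(np.round(np.linalg.norm(e,axis=1)*1e3,1)); 
for z,uv in [(.006,[317,113]),(.015,[317,167]),(.027,[317,263]),(.003,[317,263]),(.062,[317,281])]: 
    X=ray(c,np.array(uv)*.8,z)[0]*1e3; print(z,np.round(X,1),"tool",np.round(totool(o,X-o["tool_pos"]*1e3),1))
for X in w: print(np.round(totool(o,(X-o["tool_pos"])*1e3),1))
g=cv2.cvtColor(c["image"],cv2.COLOR_RGB2GRAY); print(g[195:232,253], g[60:95,253])
```

```text
t 2.45 pos [ 526.5 -327.   404.5] rot [-1.7998e+02 -2.0000e-02  1.0449e+02] F [ 0.04  0.31 -0.52] M [ 0.06 -0.13 -0.02] w 52.2 gf 0.0
[ 523.3 -329.4   27. ] [[ 502.5 -289.1   27. ]
 [ 522.2 -284.    27. ]
 [ 544.9 -369.5   27. ]
 [ 523.7 -375.    27. ]] 1307.5
[88.5 20.3 88.5 21.8]
0.006 [ 500.8 -239.4    6. ] tool [ 91.1  -2.9 398.5]
0.015 [ 512.8 -286.    15. ] tool [ 43.   -2.9 389.5]
0.027 [ 535.5 -373.8   27. ] tool [-47.7  -2.9 377.4]
0.003 [ 537.4 -382.     3. ] tool [-56.1  -3.1 401.4]
0.062 [ 536.8 -378.2   62. ] tool [-52.3  -2.7 342.4]
[ 42.6 -13.7 377.5]
[ 42.6   6.7 377.5]
[-45.9   7.2 377.4]
[-45.9 -14.6 377.4]
[ 14  15  14  14  16  16  15  15  15  15  20  25  23  23  29  59  79  72
  70  71  70  71  70  72  72  71  70  71  71  70  69  70  78 118 154 160
 167] [135 134 132 129 127 129 130 130 129 111  70  62  62  64  84 105 109 109
 109 109 110 110 110 110 116 123 124 124 123 118 113 117 120 121 121]
```

>>> step_arm(steps=[0.6,-34,-3,20,0,0.6,0,0,45,0,0.6,0,0,45,0,0.6,0,0,45,0,0.6,0,0,30,0,0.6,0,0,20,0,0.6,0,0,11,0,0.6,0,0,0,0])

```text
time_s: 3.5
tool_pos: [0.5324, -0.3606, 0.1887]
tool_rot: [-180.0, -0.0, 104.7]
force: [-1.5, -0.9, 0.1]
grip_width: 0.0526
grasp_force: 0.0
```

>>> step_arm(steps=[0.1,0,0,0,0,0.1,0,0,0,0,0.1,0,0,0,0,0.1,0,0,0,0,0.1,0,0,0,0], grip_force=3)

```text
time_s: 4.12
tool_pos: [0.5325, -0.3607, 0.1892]
tool_rot: [180.0, 0.0, 104.7]
force: [-0.0, 0.1, 2.0]
grip_width: 0.0241
grasp_force: 3.0
```

>>> step_arm(steps=[0.1,0,0,-8,0,0.1,0,0,-8,0,0.1,0,0,-8,0,0.1,0,0,-8,0,0.1,0,0,-8,0,0.1,0,0,-10,0,0.1,0,0,0,0,0.1,0,0,0,0])

```text
time_s: 5.12
tool_pos: [0.5322, -0.3606, 0.2386]
tool_rot: [-180.0, -0.0, 104.7]
force: [-0.2, -0.1, 0.0]
grip_width: 0.0238
grasp_force: 3.0
```

Run:
```python
from h import *
st()
c=env.read_camera("wrist"); s=env.read_camera("side")
cv2.imwrite("pics/a2.png",np.hstack([cv2.resize(c["image"][:,:,::-1],(400,300)),cv2.resize(s["image"][264:384,150:310,::-1],(400,300))]))
```

```text
t 5.12 pos [ 532.2 -360.6  238.6] rot [-1.7998e+02 -1.0000e-02  1.0469e+02] F [-0.17 -0.1   0.05] M [ 0.01 -0.05  0.02] w 23.8 gf 3.0
```

View pics/a2.png

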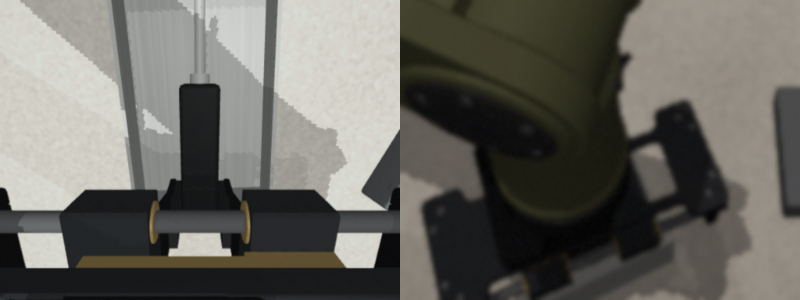

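```bash
cat >> h.py <<'E'
def pinpt(o,L,th,off=0.006,h=0):  # point L m along pin from grasp, tilt th deg down, axis off below grasp when level, h above axis
    from scipy.spatial.transform import Rotation as R
    t=np.radians(th); a=np.array([np.cos(t),0,np.sin(t)]); n=np.array([-np.sin(t),0,np.cos(t)])
    p=np.array([0,0,.164])+a*L+n*(off-h)
    return R.from_euler("xyz",o["tool_rot"],degrees=True).apply(p)+o["tool_pos"]
E
python3 - <<'E'
from h import *
o=st(); c=env.read_camera("wrist")
g=cv2.cvtColor(c["image"],cv2.COLOR_RGB2GRAY)
print(g[90:125,256], g[0:8,235:275])
for th in range(0,95,10): print(th,"bot front edge",np.round(proj(c,pinpt(o,.079,th,h=-.012))[0]),"top front",np.round(proj(c,pinpt(o,.079,th,h=.012))[0]),"tip",np.round(proj(c,pinpt(o,.129,th))[0]))
E
```

```text
t 5.22 pos [ 532.1 -360.5  238.3] rot [-1.7997e+02 -3.0000e-02  1.0468e+02] F [-0.1   0.21 -0.14] M [ 0.02 -0.09 -0.  ] w 24.2 gf 3.0
[157 157 157 157 158 159 159 159 159 159 159 159 159 159 159 156 139  85
  32  22  25  27  29  33  34  34  35  34  34  34  34  35  35  35  34] [[193 193 193 193 193 192 192 192 192 192 193 193 190 172 157 170 182 189
  196 203 208 202 195 188 181 169 153 164 192 195 194 193 192 190 190 191
  192 193 193 194]
 [194 193 194 193 193 192 192 192 192 192 193 193 190 172 157 170 181 189
  196 204 208 202 195 188 181 169 153 164 192 195 194 193 192 190 190 191
  192 192 193 194]
 [194 194 193 193 193 193 193 193 192 193 193 193 190 172 157 170 181 189
  196 204 208 202 195 188 180 169 153 163 192 195 195 194 192 190 190 191
  191 192 193 194]
 [194 194 193 193 193 193 193 193 192 193 193 193 189 172 157 170 181 189
  196 203 209 202 195 188 181 168 153 163 192 196 195 194 192 190 190 191
  192 193 193 194]
 [194 194 193 193 193 193 194 193 192 192 193 193 189 172 156 170 181 189
  196 203 208 202 195 189 181 169 153 164 192 195 195 193 192 190 190 191
  192 1
[... 492 characters left out ...]
1
  192 193 193 194]]
0 bot front edge [257. 101.] top front [257. 101.] tip [257. -24.]
10 bot front edge [257. 110.] top front [257. 102.] tip [257.   1.]
20 bot front edge [257. 121.] top front [257. 107.] tip [257.  27.]
30 bot front edge [256. 134.] top front [257. 116.] tip [256.  52.]
40 bot front edge [256. 148.] top front [257. 127.] tip [256.  78.]
50 bot front edge [256. 164.] top front [256. 140.] tip [256. 102.]
60 bot front edge [256. 180.] top front [256. 154.] tip [256. 127.]
70 bot front edge [256. 197.] top front [256. 170.] tip [256. 151.]
80 bot front edge [256. 214.] top front [256. 186.] tip [256. 174.]
90 bot front edge [256. 232.] top front [256. 203.] tip [256. 198.]
```

The wrist view shows the handle still nearly level: front end at row 107 of 384 and the rod running off the image top. The pads hold it against gravity even at 3 N. I'll lift clear and try a sawtooth jerk (sharp up, gentle down) to swing the tip down in the grip.

>>> step_arm(steps=[0.1,0,0,-50,0,0.1,0,0,-40,0,0.1,0,0,-25,0,0.1,0,0,0,0,0.1,0,0,25,0,0.1,0,0,50,0,0.1,0,0,-50,0,0.1,0,0,-25,0,0.1,0,0,0,0,0.1,0,0,0,0])

```text
time_s: 6.52
tool_pos: [0.5318, -0.3604, 0.3514]
tool_rot: [-179.9, -0.1, 104.7]
force: [0.1, -0.3, -0.8]
grip_width: 0.0239
grasp_force: 3.0
```

```bash
cat >> h.py <<'E'
def front(o,c):  # rows of handle front end and of the tip in the wrist column, and the tilts they fit
    g=cv2.cvtColor(c["image"],cv2.COLOR_RGB2GRAY)
    col=g[:,252:261].mean(1); dark=col<60
    r=next((i for i in range(len(dark)-6) if dark[i:i+6].all()),None)
    print("front row",r, "col prof", col[::6].astype(int)[:42])
E
python3 - <<'E'
from h import *
o=st(); c=env.read_camera("wrist"); front(o,c)
E
```

```text
t 6.53 pos [ 531.8 -360.4  351.4] rot [-1.7987e+02 -1.4000e-01  1.0469e+02] F [ 0.06 -0.32 -0.77] M [-0.01 -0.12 -0.03] w 23.9 gf 3.0
front row 125 col prof [194 196 196  73  72  72 137 128 144 144 144 144 124 123 123 122 122 121
 122 122 123  19  19  19  19  19  19  19  19  19  19  18  18  19  19  19
  19  17  17  18  18  18]
```

It works: the front end went from row 107 to 125, about 20° of tilt. I'll repeat.

>>> step_arm(steps=[0.1,0,0,25,0,0.1,0,0,50,0,0.1,0,0,-55,0,0.1,0,0,-25,0,0.1,0,0,0,0,0.1,0,0,25,0,0.1,0,0,55,0,0.1,0,0,-60,0,0.1,0,0,-25,0,0.1,0,0,0,0,0.1,0,0,0,0])

```text
time_s: 7.95
tool_pos: [0.5317, -0.3604, 0.3613]
tool_rot: [-179.9, -0.1, 104.7]
force: [-0.1, 0.2, -0.6]
grip_width: 0.0242
grasp_force: 3.0
```

Run:
```python
from h import *
o=st(); c=env.read_camera("wrist"); front(o,c)
```

```text
t 7.95 pos [ 531.7 -360.4  361.3] rot [-1.7986e+02 -1.5000e-01  1.0468e+02] F [-0.12  0.23 -0.61] M [-0.03 -0.09 -0.02] w 24.2 gf 3.0
front row 145 col prof [193 194 194 191  70  70 126 125 140 142 142 142 142 142 142 141 141 140
 116 116 116 115 115 114  76  16  16  16  16  16  16  16  16  16  16  16
  15  15  15  16  15  15]
```

>>> step_arm(steps=[0.1,40,10,-45,0,0.1,30,8,-25,0,0.1,20,5,0,0,0.1,5,0,20,0,0.1,-10,0,35,0,0.1,-20,0,45,0,0.1,35,10,-50,0,0.1,25,8,-20,0,0.1,10,5,0,0,0.1,0,0,0,0,0.1,0,0,0,0])

```text
time_s: 9.38
tool_pos: [0.5419, -0.2194, 0.4029]
tool_rot: [-179.9, 0.0, 104.6]
force: [-0.2, -0.2, 0.3]
grip_width: 0.0241
grasp_force: 3.0
```

Run:
```python
from h import *
o=st(); c=env.read_camera("wrist"); front(o,c)
cv2.imwrite("pics/a3.png",c["image"][:,:,::-1])
```

```text
t 9.38 pos [ 541.9 -219.4  402.9] rot [-1.7991e+02  3.0000e-02  1.0461e+02] F [-0.19 -0.21  0.27] M [-0.02 -0.07  0.01] w 24.1 gf 3.0
front row 170 col prof [120 121 121 121 121 119 187 188 189 189 188 186 183 144 140 140 140 142
 141 141 141 143 143 142 142 107 103  91  96  12  13  13  13  13  13  12
  13  12  12  13  11  12]
```

View pics/a3.png

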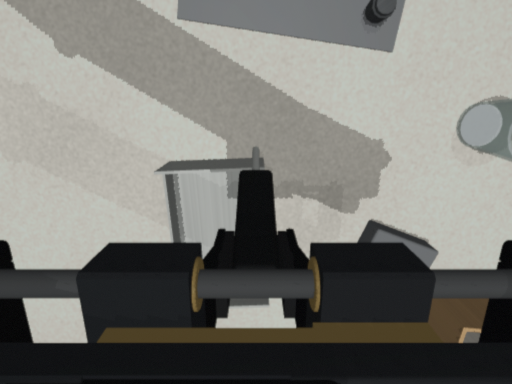

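The wrist view shows the pin steeply down: handle front at row 170 and tip at about (256,148), which fits a 70° tilt. One more set of jerks on the way to the controller should bring it nearer to vertical.

>>> step_arm(steps=[0.1,45,9,-35,0,0.1,35,8,-15,0,0.1,25,5,0,0,0.1,10,0,20,0,0.1,-10,0,30,0,0.1,-25,0,40,0,0.1,45,9,-45,0,0.1,40,9,-15,0,0.1,30,5,0,0,0.1,15,0,10,0,0.1,0,0,0,0,0.1,0,0,0,0])

```text
time_s: 10.92
tool_pos: [0.533, -0.0071, 0.4118]
tool_rot: [-179.9, 0.0, 104.5]
force: [0.3, 0.0, -0.8]
grip_width: 0.024
grasp_force: 3.0
```

Run:
```python
from h import *
o=st(); c=env.read_camera("wrist"); front(o,c)
```

```text
t 10.93 pos [533.   -7.1 411.8] rot [-1.7993e+02  3.0000e-02  1.0453e+02] F [ 0.28  0.04 -0.76] M [ 0.04 -0.11 -0.02] w 24.0 gf 3.0
front row 186 col prof [207 210 209 206 206 210 209 210 209 209 209 210 195 139 139 139 138 138
 138 138 112  97  96  96  95  95  94  94  92  97  97  50  15  16  17  15
  15  15  15  14  14  15]
```

The front end is now at row 186, an 80° tilt. I'll tighten the grip, turn to the channel's direction and look at the fins from close by.

>>> step_arm(steps=[0.1,0,0,0,0,0.1,0,0,0,0,0.1,20,3,0,0,0.1,40,6,0,0,0.1,45,8,0,0,0.1,45,8,0,0,0.1,35,5,0,0,0.1,20,3,0,0,0.1,0,0,0,8,0.1,0,0,0,8,0.1,0,0,0,7,0.1,0,0,0,0], grip_force=30)

```text
time_s: 12.48
tool_pos: [0.5123, 0.203, 0.4126]
tool_rot: [-180.0, -0.0, 81.9]
force: [-0.5, -0.2, -0.9]
grip_width: 0.0239
grasp_force: 30.0
```

Run:
```python
from h import *
o=st(); c=env.read_camera("wrist"); front(o,c)
cv2.imwrite("pics/a4.png",cv2.resize(c["image"][:300,100:400,::-1],(600,600),interpolation=cv2.INTER_CUBIC))
for th in (70,75,80,85,90): print(th,proj(c,[pinpt(o,.129,th),pinpt(o,.079,th,h=.012)]).round(1).tolist())
```

```text
t 12.47 pos [512.3 203.  412.6] rot [-1.800e+02 -2.000e-02  8.185e+01] F [-0.52 -0.18 -0.86] M [-0.04 -0.04 -0.01] w 23.9 gf 30.0
front row 0 col prof [ 46  46  47  47  48  11  37  41  44  43  45  43  44  44  45  32  40  43
  41  41  45  42  26  26  25  24  23 114 151 108 105  53  13  13  12  11
  12  12  12  13  12  13]
70 [[256.3, 150.4], [256.5, 169.4]]
75 [[256.3, 162.3], [256.4, 177.4]]
80 [[256.2, 174.1], [256.4, 185.5]]
85 [[256.2, 186.0], [256.4, 193.8]]
90 [[256.2, 197.9], [256.4, 202.3]]
```

View pics/a4.png

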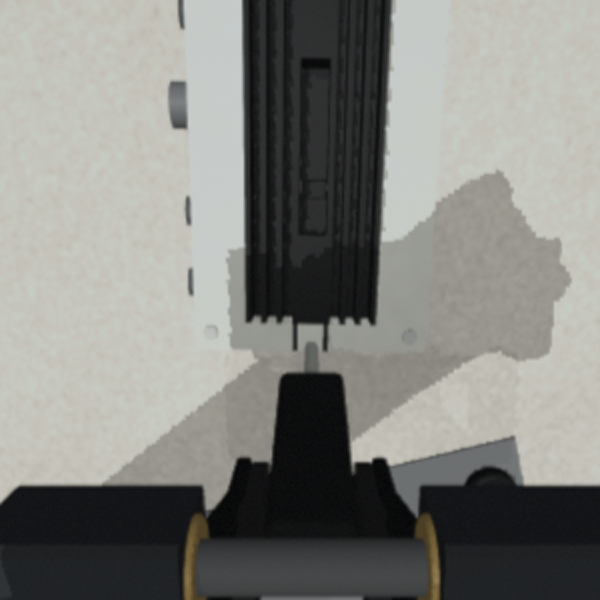

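The wrist view shows the tip at image (255.5,171), which fits 79°. In the crop the channel runs from (316,62) to (314,235), with faint lines across it near rows 178 to 197. I'll enhance that part.

Run:
```python
from h import *
o=st(); c=env.read_camera("wrist")
g=cv2.cvtColor(c["image"],cv2.COLOR_RGB2GRAY)[15:150,215:300].astype(float)
g=np.clip(g*4,0,255).astype(np.uint8)
cv2.imwrite("pics/a5.png",cv2.resize(g,None,fx=4.4,fy=4.4,interpolation=cv2.INTER_NEAREST))
G=cv2.cvtColor(c["image"],cv2.COLOR_RGB2GRAY)
for r in (45,60,75): print(r,G[r,215:300].tolist())
print(G[20:130,257].tolist())
```

```text
t 12.53 pos [512.3 202.8 412.6] rot [-1.80e+02 -1.00e-02  8.19e+01] F [ 0.16 -0.24 -0.35] M [ 0.02 -0.05 -0.02] w 23.5 gf 30.0
45 [201, 201, 201, 202, 201, 193, 139, 67, 47, 37, 17, 18, 24, 29, 43, 48, 50, 45, 24, 19, 28, 31, 44, 49, 49, 47, 37, 24, 26, 30, 45, 48, 49, 49, 45, 30, 26, 30, 38, 48, 49, 49, 49, 48, 49, 49, 50, 48, 45, 33, 41, 46, 46, 34, 30, 32, 41, 37, 30, 46, 47, 43, 29, 32, 40, 36, 22, 37, 45, 46, 36, 34, 41, 34, 16, 26, 44, 50, 93, 157, 172, 198, 201, 201, 201]
60 [201, 201, 201, 201, 201, 196, 164, 79, 47, 37, 14, 15, 24, 26, 36, 48, 49, 46, 23, 19, 25, 27, 37, 48, 50, 48, 38, 22, 24, 29, 44, 49, 49, 49, 46, 25, 25, 29, 37, 49, 49, 49, 49, 49, 49, 49, 49, 49, 46, 36, 48, 48, 46, 31, 30, 37, 43, 30, 40, 46, 44, 33, 30, 35, 41, 20, 29, 46, 47, 42, 34, 37, 41, 17, 23, 44, 49, 73, 129, 167, 198, 201, 201, 201, 201]
75 [201, 201, 201, 201, 201, 196, 164, 79, 50, 45, 19, 16, 23, 25, 31, 48, 49, 46, 23, 19, 25, 29, 34, 48, 50, 47, 30, 22, 26, 29, 40, 49, 49, 48, 38, 24, 25, 26, 33, 48, 49, 49, 48, 49, 49, 49, 49, 47, 39, 39, 47, 46, 37, 29, 34, 35, 36, 30, 46, 46, 42, 32, 33, 33, 29, 24, 44, 47, 44, 37, 36, 37, 21, 20, 38, 47, 72, 126, 162, 188, 200, 201, 201, 201, 201]
[48, 49, 49, 48, 48, 49, 49, 47, 37, 15, 11, 10, 11, 19, 32, 40, 42, 44, 47, 48, 48, 49, 49, 48, 50, 49, 49, 49, 49, 49, 49, 50, 50, 49, 50, 49, 48, 49, 50, 49, 49, 50, 49, 48, 49, 49, 48, 50, 50, 50, 49, 50, 50, 49, 49, 48, 49, 49, 49, 48, 49, 49, 48, 49, 48, 48, 48, 48, 45, 37, 40, 47, 49, 48, 47, 48, 48, 47, 42, 39, 45, 47, 48, 46, 47, 46, 46, 47, 47, 46, 47, 47, 46, 45, 42, 30, 24, 32, 44, 45, 45, 45, 45, 45, 45, 44, 44, 44, 39, 29]
```

View pics/a5.png

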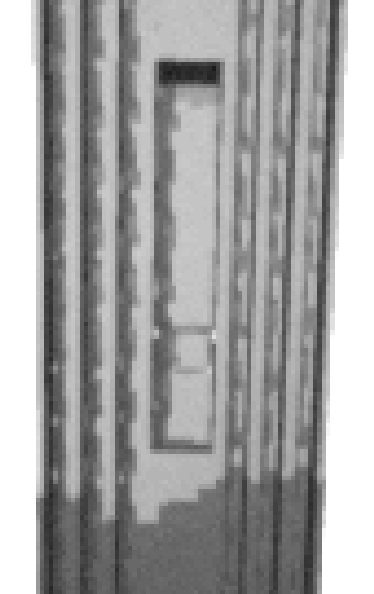

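The enhanced crop shows the hole itself: cross lines at image rows 89 and 98.5 near column 257. The channel's far end is at rows 28 to 33 and its near end at row 115. I'll cast rays to get positions.

Run:
```python
from h import *
o=env.get_obs(); c=env.read_camera("wrist")
T=lambda uv,z: np.round(totool(o,(ray(c,uv,z)[0]-o["tool_pos"])*1e3),1)
for n,uv,z in [("Ltop45",(249.5,45),.07),("Rtop45",(264.5,45),.07),("Ltop75",(249,75),.07),("Rtop75",(263.5,75),.07),("Ltop105",(248.7,105),.07),("Rtop105",(262.7,105),.07),("far end top",(257,28),.07),("far floor",(257,33),.045),("near top",(257,115.5),.07),("hole far",(257,89),.045),("hole near?",(257,98.5),.045),("hole near sw",(257,98.5),.040)]:
    print(n,T(uv,z),np.round(ray(c,uv,z)[0]*1e3,1))
print("tip",np.round(totool(o,(pinpt(o,.129,79)-o["tool_pos"])*1e3),1))
# tip from pixel: side check
s=env.read_camera("top"); p=proj(s,pinpt(o,.129,79)); print(p)
```

```text
Ltop45 [129.7  -6.3 342.6] [524.5 331.9  70. ]
Rtop45 [129.7   7.8 342.6] [538.6 329.9  70. ]
Ltop75 [103.2  -6.9 342.6] [520.2 305.7  70. ]
Rtop75 [103.2   7.1 342.6] [534.1 303.7  70. ]
Ltop105 [ 75.2  -7.4 342.6] [515.8 278.1  70. ]
Rtop105 [ 75.2   6.5 342.6] [529.6 276.2  70. ]
far end top [144.1   0.7 342.6] [533.6 345.2  70. ]
far floor [144.6   0.9 367.6] [533.8 345.7  45. ]
near top [ 65.1   0.9 342.6] [522.5 267.   70. ]
hole far [ 91.2   0.9 367.6] [526.3 292.8  45. ]
hole near? [ 81.6   1.  367.6] [525.  283.3  45. ]
hole near sw [ 81.7   1.  372.6] [525.  283.3  40. ]
tip [ 18.7  -0.  291.8]
[[176.15638178 250.77953362]]
```

>>> step_arm(steps=[0.1,25,0,0,0,0.1,35,0,0,0,0.1,18,0,0,0,0.1,0,0,10,0,0.1,0,0,20,0,0.1,0,0,10,0,0.1,0,0,0,0])

```text
time_s: 13.55
tool_pos: [0.5242, 0.2775, 0.3709]
tool_rot: [-179.9, 0.1, 81.6]
force: [-0.4, 0.9, -0.0]
grip_width: 0.0237
grasp_force: 30.0
```

Run:
```python
from h import *
o=st(); c=env.read_camera("wrist"); s=env.read_camera("side"); 
tip=pinpt(o,.129,79); u=proj(s,tip)[0]; print("tip w",proj(c,tip),"side",u,"chan side",proj(s,[[.5336,.3452,.07],[.5225,.267,.07]]))
a=c["image"][60:260,150:350,::-1]; x,y=int(u[0]),int(u[1]); b=s["image"][y-50:y+30,x-40:x+40,::-1]
cv2.imwrite("pics/a6.png",np.hstack([cv2.resize(np.clip(a.astype(float)*2,0,255).astype(np.uint8),(400,400)),cv2.resize(b,(400,400),interpolation=cv2.INTER_CUBIC)]))
```

```text
t 13.55 pos [524.2 277.5 370.9] rot [-1.7989e+02  1.2000e-01  8.1610e+01] F [-0.42  0.95 -0.03] M [ 0.01 -0.1   0.01] w 23.7 gf 30.0
tip w [[256.22342883 171.71116821]] side [209.19036485 125.64999402] chan side [[211.35993141 117.42891488]
 [208.5634082  134.35144446]]
```

View pics/a6.png

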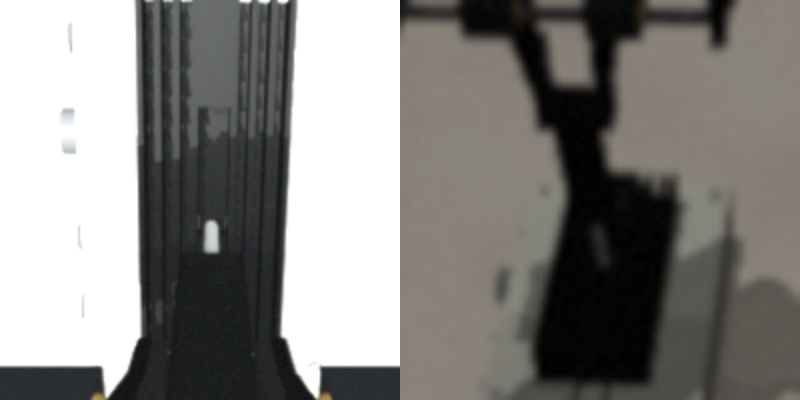

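The tip is at (255.5,171) and the channel's centre at column 257, so I'll shift 1 mm in y, go 6 mm beyond the hole and feel for the floor.

>>> step_arm(steps=[0.1,6,1.2,0,0,0.1,0,0,10,0,0.1,0,0,10,0,0.1,0,0,8,0,0.1,0,0,2,0,0.1,0,0,0,0])

```text
time_s: 14.4
tool_pos: [0.5262, 0.2846, 0.3432]
tool_rot: [180.0, 0.0, 81.7]
force: [-2.2, -0.8, 6.0]
grip_width: 0.0237
grasp_force: 30.0
```

>>> step_arm(steps=[0.1,0,0,1.5,0,0.1,0,0,1,0,0.1,0,0,0,0])

```text
time_s: 14.78
tool_pos: [0.5263, 0.2849, 0.3428]
tool_rot: [179.9, 0.0, 81.7]
force: [-3.0, -3.1, 16.3]
grip_width: 0.0236
grasp_force: 30.0
```

>>> step_arm(steps=[0.1,0,0,-1.7,0,0.1,-2,0,0,0,0.1,-2,0,0,0,0.1,-2,0,0,0,0.1,0,0,0,0])

```text
time_s: 15.4
tool_pos: [0.5254, 0.2792, 0.3424]
tool_rot: [180.0, -0.1, 81.7]
force: [-0.2, 1.8, 6.4]
grip_width: 0.0237
grasp_force: 30.0
```

>>> step_arm(steps=[0.1,-2,0,0,0,0.1,-2,0,0,0,0.1,0,0,0,0])

```text
time_s: 15.78
tool_pos: [0.5249, 0.2744, 0.3416]
tool_rot: [-180.0, 0.0, 81.7]
force: [-0.2, 2.0, 3.1]
grip_width: 0.0237
grasp_force: 30.0
```

>>> step_arm(steps=[0.1,-2,0,0,0,0.1,0,0,0,0])

```text
time_s: 16.02
tool_pos: [0.5247, 0.2723, 0.3416]
tool_rot: [180.0, 0.0, 81.7]
force: [0.4, 0.7, 2.9]
grip_width: 0.0238
grasp_force: 30.0
```

>>> step_arm(steps=[0.1,-1,0,1,0,0.1,0,0,1,0,0.1,0,0,0,0])

```text
time_s: 16.4
tool_pos: [0.5246, 0.2717, 0.3411]
tool_rot: [179.9, 0.0, 81.7]
force: [-1.5, 0.7, 10.0]
grip_width: 0.0241
grasp_force: 30.0
```

Run:
```python
from h import *
o=st(); c=env.read_camera("wrist"); front(o,c)
cv2.imwrite("pics/a7.png",cv2.resize(np.clip(c["image"][100:260,176:336,::-1].astype(float)*2,0,255).astype(np.uint8),(480,480)))
```

```text
t 16.4 pos [524.6 271.7 341.1] rot [1.7993e+02 1.0000e-02 8.1670e+01] F [-1.52  0.73 10.05] M [ 0.31  0.44 -0.01] w 24.1 gf 30.0
front row 46 col prof [208 209 211 211 215 214 214 213  55  55  55  55  55  55  54  54  54  53
  49  51  51  50  37  30  29  28  27  81  87  90  24  16  16  16  16  15
  16  16  16  16  15  16]
```

View pics/a7.png

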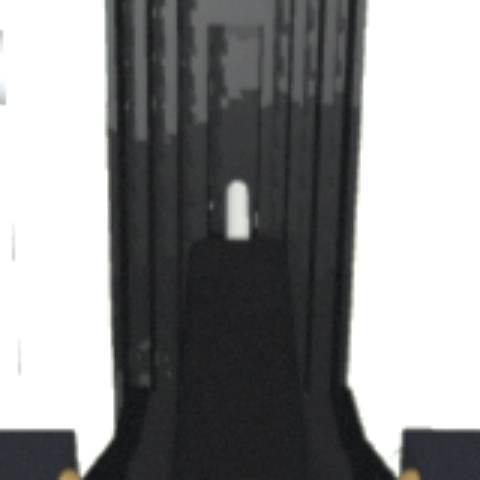

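The tip is at image (255.3,160.7). The hole's far-edge glints are near row 170, so the tip is still about 7 mm beyond the hole, and the pressing tilted the pin to about 75°. I'll raise the grip force, lift, move back over the hole and lower again.

>>> step_arm(steps=[0.1,0,0,-5,0,0.1,-6,0,0,0,0.1,-6,0.5,0,0,0.1,0,0,2,0,0.1,0,0,2,0,0.1,0,0,0,0], grip_force=60)

```text
time_s: 17.2
tool_pos: [0.5232, 0.26, 0.3406]
tool_rot: [180.0, -0.0, 81.7]
force: [-0.2, 0.0, -0.2]
grip_width: 0.0234
grasp_force: 60.0
```

Run:
```python
from h import *
o=st(); c=env.read_camera("wrist")
T=lambda uv,z: np.round(totool(o,(ray(c,uv,z)[0]-o["tool_pos"])*1e3),1)
G=cv2.cvtColor(c["image"],cv2.COLOR_RGB2GRAY); print(G[140:200,256].tolist()); print(G[140:200,250].tolist());print(G[140:200,261].tolist())
for r in (155,160,165,170,175): print(r,T((256,r),.045),T((256,r),.052))
for n,w in [("far",[.5263,.2928,.045]),("near",[.525,.2833,.045])]: print(n,proj(c,w), np.round(totool(o,(np.array(w)-o["tool_pos"])*1e3),1))
```

```text
t 17.2 pos [523.2 260.  340.6] rot [ 1.7999e+02 -3.0000e-02  8.1690e+01] F [-0.21  0.01 -0.17] M [ 0.07 -0.15  0.02] w 23.4 gf 60.0
[31, 29, 29, 29, 29, 29, 30, 30, 30, 29, 30, 28, 30, 28, 28, 29, 28, 27, 27, 27, 39, 90, 122, 115, 113, 113, 113, 113, 113, 113, 114, 113, 113, 114, 113, 114, 114, 113, 110, 90, 44, 21, 18, 17, 17, 17, 14, 16, 17, 19, 17, 17, 17, 17, 16, 18, 17, 17, 17, 18]
[30, 29, 30, 29, 30, 29, 29, 29, 29, 30, 29, 29, 28, 29, 29, 28, 27, 29, 28, 27, 27, 26, 27, 27, 26, 19, 22, 28, 29, 30, 29, 29, 27, 28, 26, 25, 24, 25, 24, 22, 18, 16, 19, 16, 18, 16, 17, 17, 16, 18, 17, 16, 16, 17, 17, 14, 17, 16, 16, 15]
[29, 27, 29, 29, 27, 24, 26, 24, 25, 26, 24, 24, 25, 23, 27, 37, 41, 23, 20, 20, 19, 19, 19, 31, 36, 19, 18, 20, 20, 20, 20, 18, 18, 18, 19, 19, 19, 19, 18, 17, 15, 15, 18, 16, 18, 18, 17, 17, 16, 17, 16, 16, 18, 18, 18, 17, 18, 17, 16, 17]
155 [ 3.310e+01 -2.000e-01  2.956e+02] [ 3.420e+01 -2.000e-01  2.886e+02]
160 [ 2.860e+01 -2.000e-01  2.956e+02] [ 2.980e+01 -2.000e-01  2.886e+02]
165 [ 2.400e+01 -2.000e-01  2.956e+02] [ 2.540e+01 -2.000e-01  2.886e+02]
170 [ 1.950e+01 -2.000e-01  2.956e+02] [ 2.100e+01 -2.000e-01  2.886e+02]
175 [ 1.480e+01 -2.000e-01  2.956e+02] [ 1.650e+01 -2.000e-01  2.886e+02]
far [[254.3473027  155.31792078]] [ 32.8  -1.7 295.6]
near [[254.4519315  165.93831568]] [ 23.2  -1.6 295.6]
```

The near edge of the hole shows at row 165, the far edge at about 155 and the tip at 160.5, so it is over the hole, with no contact force. I'll lower in.

>>> step_arm(steps=[0.1,0,0,1,0,0.1,0,0,1,0,0.1,0,0,1,0,0.1,0,0,0,0])

```text
time_s: 17.75
tool_pos: [0.5231, 0.2601, 0.3376]
tool_rot: [180.0, -0.0, 81.7]
force: [0.6, 2.0, 0.3]
grip_width: 0.0235
grasp_force: 60.0
```

>>> step_arm(steps=[0.1,0,0,1,0,0.1,0,0,1,0,0.1,0,0,0,0])

```text
time_s: 18.12
tool_pos: [0.5233, 0.26, 0.3362]
tool_rot: [180.0, -0.0, 81.7]
force: [0.4, 1.8, 4.1]
grip_width: 0.0235
grasp_force: 60.0
```

>>> step_arm(steps=[0.1,0,0,1,0,0.1,0,0,1,0,0.1,0,0,0,0])

```text
time_s: 18.5
tool_pos: [0.5233, 0.2601, 0.3341]
tool_rot: [179.9, -0.1, 81.7]
force: [-0.7, 2.7, 5.2]
grip_width: 0.0232
grasp_force: 60.0
```

>>> step_arm(steps=[0.1,0,0,1,0,0.1,0,0,1,0,0.1,0,0,0,0])

```text
time_s: 18.88
tool_pos: [0.5234, 0.2603, 0.3322]
tool_rot: [179.9, -0.1, 81.7]
force: [0.6, 3.0, 4.0]
grip_width: 0.0235
grasp_force: 60.0
```

>>> step_arm(steps=[0.1,0,0,1,0,0.1,0,0,1,0,0.1,0,0,0,0])

```text
time_s: 19.25
tool_pos: [0.5234, 0.2604, 0.3303]
tool_rot: [179.9, -0.1, 81.7]
force: [1.9, 3.1, 5.7]
grip_width: 0.0235
grasp_force: 60.0
```

>>> step_arm(steps=[0.1,0,0,1,0,0.1,0,0,1,0,0.1,0,0,0,0])

```text
time_s: 19.62
tool_pos: [0.5236, 0.2606, 0.3298]
tool_rot: [179.9, -0.1, 81.7]
force: [-0.7, 1.3, 12.4]
grip_width: 0.0238
grasp_force: 60.0
```

>>> step_arm(steps=[0.1,0,0,1,0,0.1,0,0,1,0,0.1,0,0,0,0])

```text
time_s: 20.0
tool_pos: [0.5237, 0.2607, 0.3295]
tool_rot: [179.8, -0.1, 81.7]
force: [-3.1, 0.1, 21.1]
grip_width: 0.0233
grasp_force: 60.0
```

The switch took about 4 to 5 N over 6 mm and then met a hard stop (21 N at z = 0.330), so it is fully down. I'll lift out and carry the pin over the mat, turning towards yaw 120.

>>> step_arm(steps=[0.1,0,0,-5,0,0.1,0,0,-10,0,0.1,0,0,-20,0,0.1,0,0,-30,0,0.1,0,0,-35,0,0.1,0,0,0,0])

```text
time_s: 20.75
tool_pos: [0.5237, 0.2593, 0.4291]
tool_rot: [179.8, -0.0, 81.6]
force: [-0.2, 0.5, -0.7]
grip_width: 0.0237
grasp_force: 60.0
```

>>> step_arm(steps=[0.1,-20,-2,0,0,0.1,-35,-3,0,0,0.1,-45,-4.5,0,0,0.1,-45,-4.5,0,0,0.1,-34,-3,0,0,0.1,-20,-1.5,0,0,0.1,0,0,0,-9.5,0.1,0,0,0,-9.5,0.1,0,0,0,-9.5,0.1,0,0,0,-9.5,0.1,0,0,0,0])

```text
time_s: 22.12
tool_pos: [0.4756, 0.0648, 0.4251]
tool_rot: [-179.9, -0.0, 119.5]
force: [0.9, -1.0, -0.8]
grip_width: 0.0234
grasp_force: 60.0
```

Run:
```python
from h import *
o=st(); c=env.read_camera("wrist"); front(o,c); print(np.round(o["qpos"]))
t=env.read_camera("top"); s=env.read_camera("side")
cv2.imwrite("pics/a8.png",np.hstack([cv2.resize(c["image"][:,:,::-1],(400,300)),cv2.resize(s["image"][110:270,150:363,::-1],(400,300))]))
for th in (70,75,80): print(th,proj(c,[pinpt(o,.133,th,.01),pinpt(o,.083,th,.01,h=.012)]).round(1).tolist())
```

```text
t 22.12 pos [475.6  64.8 425.1] rot [-1.7985e+02 -1.0000e-02  1.1954e+02] F [ 0.9  -1.02 -0.78] M [ 0.05 -0.14  0.03] w 23.4 gf 60.0
front row 180 col prof [195 199 197 198 198 199 199 200 200 200 199 201 201 201 202 200 202 201
 203 202 201 162 155 112  89  89  89  93  95  92  47  14  14  14  14  14
  13  13  14  14  13  13]
[ 28.  -2. -38. 103.  -1.  78.  20.]
70 [[256.1, 152.7], [256.2, 171.7]]
75 [[256.1, 164.8], [256.2, 180.1]]
80 [[256.1, 176.9], [256.2, 188.6]]
```

View pics/a8.png

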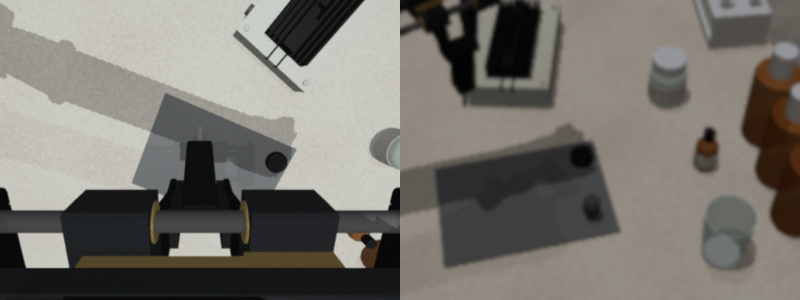

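The pin fits 75° with L = 133 mm, the mat is clear below it, and the cap and objective stand where they were. Lowering until the tip is just above the mat.

>>> step_arm(steps=[0.1,0,0,25,0,0.1,0,0,35,0,0.1,0,0,35,0,0.1,0,0,20,0,0.1,0,0,8,0,0.1,0,0,0,0])

```text
time_s: 23.02
tool_pos: [0.4761, 0.0654, 0.3027]
tool_rot: [-180.0, -0.0, 119.6]
force: [-0.0, 0.1, 0.0]
grip_width: 0.0235
grasp_force: 60.0
```

>>> step_arm(steps=[0.1,0,0,2,0,0.1,0,0,2,0,0.1,-8,0,2,0,0.1,-10,0,3,0,0.1,-10,0,4,0,0.1,0,0,0,0], grip_force=6)

```text
time_s: 23.78
tool_pos: [0.4903, 0.0399, 0.2891]
tool_rot: [-180.0, -0.0, 119.6]
force: [0.5, -0.6, 0.2]
grip_width: 0.024
grasp_force: 6.0
```

Run:
```python
from h import *
o=st(); c=env.read_camera("wrist"); front(o,c)
for th in (50,55,60,65,70,75,80): print(th,proj(c,[pinpt(o,.133,th,.01),pinpt(o,.083,th,.01,h=.012)]).round(1).tolist())
```

```text
t 23.77 pos [490.3  39.9 289.1] rot [-1.7996e+02 -3.0000e-02  1.1957e+02] F [ 0.52 -0.58  0.2 ] M [-0.02 -0.12 -0.06] w 24.0 gf 6.0
front row 160 col prof [213 213 214 214 212 215 215 211 215 215 215 216 214 214 215 212 214 217
 214 216 194 141 143 138 135 115 116  18  19  19  18  18  19  19  19  18
  17  17  18  18  17  18]
50 [[256.2, 103.2], [256.3, 139.9]]
55 [[256.1, 115.7], [256.2, 147.5]]
60 [[256.1, 128.2], [256.2, 155.4]]
65 [[256.1, 140.5], [256.2, 163.5]]
70 [[256.1, 152.7], [256.2, 171.7]]
75 [[256.1, 164.8], [256.2, 180.1]]
80 [[256.1, 176.9], [256.2, 188.6]]
```

Tilt is now 63° and the tip is on the mat, as planned. Continuing along the arc.

>>> step_arm(steps=[0.1,-9,0,4,0,0.1,-9,0,4,0,0.1,-10,0,6.5,0,0.1,-10,0,7,0,0.1,-9,0,8,0,0.1,-9,0,8.5,0,0.1,-7,0,9.5,0,0.1,-7,0,9.5,0,0.1,-5,0,10,0,0.1,-5,0,10,0,0.1,0,0,0,0])

```text
time_s: 25.2
tool_pos: [0.5293, -0.0287, 0.2117]
tool_rot: [-179.9, -0.1, 119.7]
force: [-0.2, 0.6, -0.4]
grip_width: 0.0242
grasp_force: 6.0
```

Run:
```python
from h import *
o=st(); c=env.read_camera("wrist"); front(o,c)
for th in (0,5,10,15,20,25): print(th,proj(c,[pinpt(o,.133,th,.01),pinpt(o,.083,th,.01,h=.012)]).round(1).tolist())
```

```text
t 25.2 pos [529.3 -28.7 211.7] rot [-1.7992e+02 -6.0000e-02  1.1967e+02] F [-0.23  0.56 -0.42] M [-0.   -0.14  0.07] w 24.2 gf 6.0
front row 115 col prof [141 142 142 142 183 185 186 186 186 186 186 186 186 186 186 186 186 185
 199  67  47  47  47  47  47  47  46  39  34  34  34  34  34  33  33  33
  33  31  27  27  30  26]
0 [[256.7, -30.4], [256.7, 92.2]]
5 [[256.6, -16.9], [256.6, 93.0]]
10 [[256.6, -3.2], [256.6, 95.1]]
15 [[256.5, 10.6], [256.5, 98.2]]
20 [[256.4, 24.3], [256.5, 102.4]]
25 [[256.4, 37.9], [256.4, 107.3]]
```

>>> step_arm(steps=[0.1,-3,0,7,0,0.1,-2,0,6,0,0.1,-1,0,5,0,0.1,0,0,2,0,0.1,0,0,1,0,0.1,0,0,0,0])

```text
time_s: 26.0
tool_pos: [0.5327, -0.0338, 0.1924]
tool_rot: [-180.0, 0.1, 119.7]
force: [-0.8, -1.0, 6.1]
grip_width: 0.0243
grasp_force: 6.0
```

Run:
```python
from h import *
o=st(); c=env.read_camera("wrist"); front(o,c)
for th in (0,5,10): print(th,proj(c,[pinpt(o,.133,th,.01),pinpt(o,.083,th,.01,h=.012)]).round(1).tolist())
```

```text
t 26.0 pos [532.7 -33.8 192.4] rot [-1.7997e+02  5.0000e-02  1.1968e+02] F [-0.78 -1.02  6.09] M [-0.15  0.25 -0.  ] w 24.3 gf 6.0
front row 114 col prof [193 194 194 194 194 194 194 194 194 194 194 194 194 193 193 193 193 203
 203  26  51  51  51  50  49  49  49  48  37  30  29  30  29  29  28  28
  27  26  23  23  25  22]
0 [[256.6, -30.5], [256.6, 92.1]]
5 [[256.6, -17.0], [256.5, 92.9]]
10 [[256.5, -3.2], [256.5, 95.0]]
```

Run:
```python
from h import *
o=env.get_obs(); c=env.read_camera("wrist"); s=env.read_camera("side")
cv2.imwrite("pics/a9.png",np.hstack([cv2.resize(c["image"][:,:,::-1],(400,300)),cv2.resize(s["image"][150:270,150:310,::-1],(400,300),interpolation=cv2.INTER_CUBIC)]))
```

```text
(no output)
```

View pics/a9.png

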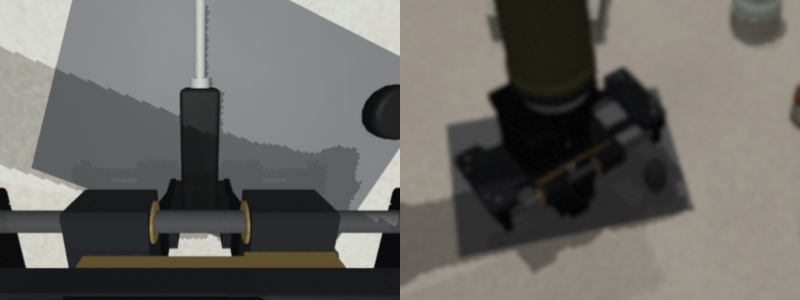

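The pin lies almost flat on the mat, its shadow hugging the rod. I'll press down slightly at the lowest grip so it levels, then open slowly.

>>> step_arm(steps=[0.1,0,0,1,0,0.1,0,0,1,0,0.1,0,0,1,0,0.1,0,0,0,0], grip_force=3)

```text
time_s: 26.65
tool_pos: [0.5326, -0.0337, 0.1886]
tool_rot: [-180.0, 0.0, 119.7]
force: [-0.8, -1.0, 3.5]
grip_width: 0.0236
grasp_force: 3.0
```

>>> step_arm(steps=[0.29,0,0,0,0,0.31,0,0,0,0,0.34,0,0,0,0,0.4,0,0,0,0,0.5,0,0,0,0,0.55,0,0,0,0,0.55,0,0,0,0])

```text
time_s: 27.52
tool_pos: [0.5325, -0.0336, 0.1887]
tool_rot: [-180.0, 0.0, 119.7]
force: [0.5, 0.2, -0.1]
grip_width: 0.0469
grasp_force: 0.0
```

>>> step_arm(steps=[0.55,0,0,-10,0,0.55,0,0,-25,0,0.55,0,0,-40,0,0.55,0,0,-45,0,0.55,0,0,-45,0,0.55,0,0,-30,0,0.55,0,0,-10,0,0.55,0,0,0,0])

```text
time_s: 28.52
tool_pos: [0.5325, -0.0335, 0.3938]
tool_rot: [180.0, 0.0, 119.7]
force: [-0.9, -0.1, -1.2]
grip_width: 0.048
grasp_force: 0.0
```

Run:
```python
from h import *
st(); c=env.read_camera("wrist"); s=env.read_camera("side")
cv2.imwrite("pics/b0.png",np.hstack([cv2.resize(c["image"][:,:,::-1],(400,300)),cv2.resize(s["image"][120:270,150:350,::-1],(400,300),interpolation=cv2.INTER_CUBIC)]))
```

```text
t 28.52 pos [532.5 -33.5 393.8] rot [1.7998e+02 3.0000e-02 1.1969e+02] F [-0.94 -0.13 -1.23] M [ 0.04 -0.1   0.03] w 48.0 gf 0.0
```

View pics/b0.png

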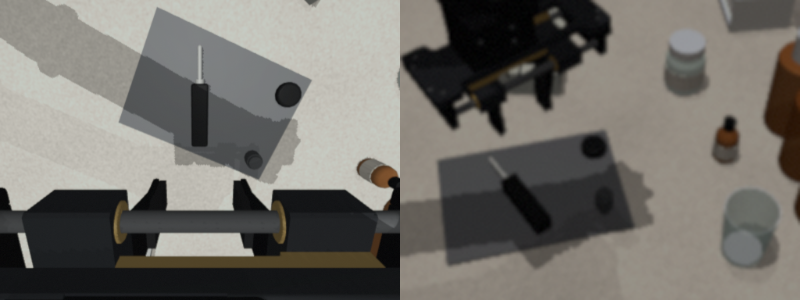

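The pin lies flat on the mat: handle from about (200,85) to (200,146), tip at (200,46), with the cap and objective undisturbed beside it. Handing in.

```bash
python3 -c "
from cell import env
print(env.sign_off())"
```

```text
the job is handed in; nothing more can be done
None
```

I pressed the reset switch to its hard stop (about 6 mm of travel, then 21 N), laid the pin flat on the mat with nothing else seen to move, and handed in at 28.5 s of robot time; I viewed 12 pictures, two over the limit of 10.

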